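Transfer the milling tools to the machine's carrier in program order

ROBOT

A 6-joint arm with a two-finger parallel gripper is mounted at the origin on a cart in front of the work surface, level with it; the furniture and walls round the work are solid. World frame = base frame: x ahead of the robot, y to its left, z up, the work surface at z = 0. Lengths are in m, angles in rad, forces in N, time in s.
With the tool pointing down it reaches from about 0.375 to 0.9 m from the base axis. Payload 3.1 kg.
Tool frame: the origin (TCP) lies at the very end of the fingers, on their centre line; the grasp point (between the pads) lies 19 mm behind it; z points along the fingers, y is the line along which they close (so a half turn about z gives the same grasp; the last joint's range is limited). The gripper opens to 85 mm and grips with 20 to 120 N. Pads are 22 mm wide; open, the fingers measure 114 mm over their backs; the gripper's body (76 mm by 85 mm) begins 54 mm behind the grasp point. The pads swing forward as they close: fully open they stand 13 mm farther back than shut.
Start: joints at [-1.458, 0.527, 1.433, -0, 1.181, -0.178], TCP at [0.179, -0.599, 0.193] pointing down, gripper open.
Joint ranges: [-3.08, 3.08], [-0.75, 2.2], [0.22, 2.44], [-1.43, 4.57], [0, 2.65], [-2.85, 2.85]. Speed limits (rad/s): [2.79, 2.79, 3.14, 3.14, 3.14, 3.14].

INTERFACE

Orientations are given as a unit quaternion [w, x, y, z].
In Python, from workcell import get_obs, grab_frame, camera_info, close_job gives the robot as it stands.
- The arm moves only by the tool arm_command, never from a script. Its argument "motion" is a list of rows, each a list of 3 entries, a list of its own where there are three numbers: the gripper command: -1 is shut, 1 is fully open, values between are in proportion, then the shift along the tool's x, y, z in units of 50 cm (1.0 is 50 cm), then the turn about the tool's z in units of 2 pi rad (1.0 is 2 pi rad). In form: [[gripper, [tx, ty, tz], twist], ...]. A call has 1 to 12 rows; each row shifts and turns the commanded pose from where the row before left it, along the tool's axes as they then stand; what a row does not reach is not made up. A row lasts 1/8 s, in which the tool goes at most 62.5 mm and 10.7 degrees, less where a joint would pass 70% of its speed; a pose out of reach is approached as far as the arm can. A call with a number of a shift or a turn outside -1 to 1 is refused whole. A call with a gripper value outside its range is refused whole. The fingers move at their own pace and stop on an object; "newtons" is the grip in N (left out, the last holds). Time passes only in rows, so rows that do not move let the fingers close. It gives the time, the measured TCP pose, the force, the opening and the grip force at its end, in the units of the state.
- get_obs(): the state, without advancing time (a new reading comes with each control period).
- grab_frame(name): name is "scene" or "top" or "wrist"; returns the picture (384x512x3 uint8, red, green, blue); there is no depth.
- camera_info(name): a dict with "fx", "fy", "cx", "cy" (pixels), "T" (4x4, takes a point from camera to world coordinates); the wrist camera has in their place "T_tool_cam" (4x4, takes a point from camera to tool coordinates, whose origin is the TCP and whose axes are the flange's). Camera axes: x right, y up, looking along -z (the intrinsics and any distortion apply to the point x, -y, -z); pixel columns grow to the right and rows downward; lengths in m; the calibration is good to about 2 mm. A picture is of the moment at which its call begins: read the wrist's pose just before it. camera_info takes no time and is no camera call.
- close_job(): hands the job in; it is judged then, once.
The state is a dict: "time_s": time; "q": joint angles; "joint_vel": joint speeds; "effort": joint torques, N m; "ee_pos": TCP position; "tool_rot": TCP orientation; "force": force on the tool from outside, world axes, zero at the start; "ft_torque": the same for the moment, N m; "opening": finger opening in m; "grasp_force": force on a finger pad.
Only numpy, scipy, OpenCV 4.12 (cv2) and the standard library are available. Lean on these libraries where they do the work, as an engineer would, in place of code of your own. Each camera call takes 0.05 s, during which the arm holds its last target. There are 200 camera calls.

TASK

Move the four milling tool holders from the grey setting rack to the blue carrier rack that goes to the machine, keeping their order, which is the order of the program: the tool that stood leftmost in the grey rack, seen from the robot, goes into the blue rack's leftmost socket, and so on. Lower each one until its flange sits fully down on its socket, do not drop any, and leave the calliper and the spanner beside the racks where they lie.

Things in the scene. Friction and masses are not known exactly. Their poses are not given: they have to be found in the camera images.
- face_mill_grip (a point): Tool holder with a wide aluminium-grey face mill, 44 mm diameter, six brass-coloured inserts round its flat top (23 mm above this point). Point on its axis (z, up) at the height to grip from above, any yaw. Flange: 46 mm wide, top 27 mm and underside 47 mm below the point. Below it a taper, 32 mm narrowing to 18 mm, and a 12 mm pull stud, ending 115 mm below the point. 0.60 kg +-20%.
- collet_chuck_grip (a point): Tool holder with a collet chuck: bright slotted steel nut, 35 mm diameter, with a copper-coloured 12 mm end mill (top 43 mm above this point). Point on its axis (z, up) at the height to grip from above, any yaw. Flange: 46 mm wide, top 27 mm and underside 47 mm below the point. Below it a taper, 32 mm narrowing to 18 mm, and a 12 mm pull stud, ending 115 mm below the point. 0.50 kg +-20%.
- drill_chuck_grip (a point): Tool holder with a drill chuck: black ribbed body, 40 mm diameter, with a short brass-coloured drill (top 44 mm above this point). Point on its axis (z, up) at the height to grip from above, any yaw. Flange: 46 mm wide, top 27 mm and underside 47 mm below the point. Below it a taper, 32 mm narrowing to 18 mm, and a 12 mm pull stud, ending 115 mm below the point. 0.55 kg +-20%.
- touch_probe_grip (a point): Tool holder with a touch probe: white body with a red band, 39 mm diameter, thin stylus with a red ball (top 43 mm above this point). Point on its axis (z, up) at the height to grip from above, any yaw. Flange: 46 mm wide, top 27 mm and underside 47 mm below the point. Below it a taper, 32 mm narrowing to 18 mm, and a 12 mm pull stud, ending 115 mm below the point. 0.45 kg +-20%.
- face_mill_socket: Fixed black socket of the grey rack in which the face mill stands at the start: a 58 mm square collar, hole 35 mm wide. Origin: hole centre on the collar's upper (seating) face, 88 mm above the bench; axes as the grey rack's.
- collet_chuck_socket: Fixed black socket of the grey rack in which the collet chuck stands at the start: a 58 mm square collar, hole 35 mm wide. Origin: hole centre on the collar's upper (seating) face, 88 mm above the bench; axes as the grey rack's.
- drill_chuck_socket: Fixed black socket of the grey rack in which the drill chuck stands at the start: a 58 mm square collar, hole 35 mm wide. Origin: hole centre on the collar's upper (seating) face, 88 mm above the bench; axes as the grey rack's.
- touch_probe_socket: Fixed black socket of the grey rack in which the touch probe stands at the start: a 58 mm square collar, hole 35 mm wide. Origin: hole centre on the collar's upper (seating) face, 88 mm above the bench; axes as the grey rack's.
- grey_rack: Grey steel rack, fixed, 272 x 76 mm. Origin: centre of its underside, on the bench; z up, y along the row to the robot's left, x away from the robot (turned at most 0.15 rad). Sockets in one row at x = 0, y = +93, +31, -31, -93 mm, seating faces at z = 88 mm. All full at the start, in varying order. Either rack may stand nearer the robot.
- blue_rack: Blue steel rack, fixed, 272 x 76 mm. Origin: centre of its underside, on the bench; z up, y along the row to the robot's left, x away from the robot (turned at most 0.15 rad). Sockets in one row at x = 0, y = +93, +31, -31, -93 mm, seating faces at z = 88 mm. All empty at the start: holes 35 mm wide. Wire handles at the ends. A seated tool's grip point is at z = 135 mm.
- calliper: Bystander: a steel calliper, 69 x 210 x 7 mm, flat on the bench left of the racks. Origin: centre of its underside.
- spanner_17: Bystander: a steel spanner, 36 x 221 x 8 mm, flat on the bench right of the racks. Origin: centre of its underside.
Things that resemble listed ones, but are neither listed nor needed, are in the scene too. What is shaped like the part that bears touch_probe_grip but green is not meant. Leave any purple look-alike of the part that bears drill_chuck_grip alone.

How it is judged:
At the end, for the whole second after the job is handed in: Each tool holder stands in the blue rack's socket of the same number from the left as the one it stood in in the grey rack: its axis within 8 mm of the socket's centre in x and y, its height within 4 mm of seated, upright within 0.07 rad, released and at rest (((y of face_mill_socket in the frame of grey_rack between 0.073 and 0.113 m and y of face_mill_grip in the frame of blue_rack between 0.085 and 0.101 m) or (y of face_mill_socket in the frame of grey_rack between 0.011 and 0.051 m and y of face_mill_grip in the frame of blue_rack between 0.023 and 0.039 m) or (y of face_mill_socket in the frame of grey_rack between -0.051 and -0.011 m and y of face_mill_grip in the frame of blue_rack between -0.039 and -0.023 m) or (y of face_mill_socket in the frame of grey_rack between -0.113 and -0.073 m and y of face_mill_grip in the frame of blue_rack between -0.101 and -0.085 m)) and x of face_mill_grip in the frame of blue_rack between -0.008 and 0.008 m and z of face_mill_grip in the frame of blue_rack between 0.131 and 0.139 m and angle between each of face_mill_grip, collet_chuck_grip, drill_chuck_grip, touch_probe_grip's own z axis and vertical below 0.07 rad and linear speed of each of face_mill, collet_chuck, drill_chuck, touch_probe below 0.02 m/s and ((y of collet_chuck_socket in the frame of grey_rack between 0.073 and 0.113 m and y of collet_chuck_grip in the frame of blue_rack between 0.085 and 0.101 m) or (y of collet_chuck_socket in the frame of grey_rack between 0.011 and 0.051 m and y of collet_chuck_grip in the frame of blue_rack between 0.023 and 0.039 m) or (y of collet_chuck_socket in the frame of grey_rack between -0.051 and -0.011 m and y of collet_chuck_grip in the frame of blue_rack between -0.039 and -0.023 m) or (y of collet_chuck_socket in the frame of grey_rack between -0.113 and -0.073 m and y of collet_chuck_grip in the frame of blue_rack between -0.101 and -0.085 m)) and x of collet_chuck_grip in the frame of blue_rack between -0.008 and 0.008 m and z of collet_chuck_grip in the frame of blue_rack between 0.131 and 0.139 m and ((y of drill_chuck_socket in the frame of grey_rack between 0.073 and 0.113 m and y of drill_chuck_grip in the frame of blue_rack between 0.085 and 0.101 m) or (y of drill_chuck_socket in the frame of grey_rack between 0.011 and 0.051 m and y of drill_chuck_grip in the frame of blue_rack between 0.023 and 0.039 m) or (y of drill_chuck_socket in the frame of grey_rack between -0.051 and -0.011 m and y of drill_chuck_grip in the frame of blue_rack between -0.039 and -0.023 m) or (y of drill_chuck_socket in the frame of grey_rack between -0.113 and -0.073 m and y of drill_chuck_grip in the frame of blue_rack between -0.101 and -0.085 m)) and x of drill_chuck_grip in the frame of blue_rack between -0.008 and 0.008 m and z of drill_chuck_grip in the frame of blue_rack between 0.131 and 0.139 m and ((y of touch_probe_socket in the frame of grey_rack between 0.073 and 0.113 m and y of touch_probe_grip in the frame of blue_rack between 0.085 and 0.101 m) or (y of touch_probe_socket in the frame of grey_rack between 0.011 and 0.051 m and y of touch_probe_grip in the frame of blue_rack between 0.023 and 0.039 m) or (y of touch_probe_socket in the frame of grey_rack between -0.051 and -0.011 m and y of touch_probe_grip in the frame of blue_rack between -0.039 and -0.023 m) or (y of touch_probe_socket in the frame of grey_rack between -0.113 and -0.073 m and y of touch_probe_grip in the frame of blue_rack between -0.101 and -0.085 m)) and x of touch_probe_grip in the frame of blue_rack between -0.008 and 0.008 m and z of touch_probe_grip in the frame of blue_rack between 0.131 and 0.139 m); the robot touches nothing.
It fails at once if a tool holder was dropped (falling free, faster than 0.7 m/s, about 25 mm of fall) ((linear speed of face_mill above 0.7 m/s and contact force between the fingers and face_mill below 0.1 N) or (linear speed of collet_chuck above 0.7 m/s and contact force between the fingers and collet_chuck below 0.1 N) or (linear speed of drill_chuck above 0.7 m/s and contact force between the fingers and drill_chuck below 0.1 N) or (linear speed of touch_probe above 0.7 m/s and contact force between the fingers and touch_probe below 0.1 N)).
It fails at once if the calliper or the spanner was moved by more than 20 mm (distance of any of calliper, spanner_17 from where it was at the start of the episode above 0.02 m).
It also fails if it takes over 128 s, if anything falls off the work surface, if the arm or the gripper's body presses on something with over 40 N, if the wrist force passes 120 N, or if a joint passes its speed limit or range.

## Working session

There is one attempt and no reset: what is moved stays moved. The work goes in short steps, Python scripts to look and compute and a tool call to move; the robot and the scene stay as the last step left them, time stands still between calls to the robot, and variables do not carry over. Pictures are saved under pics/ and viewed, at most 14 in all, crops included, and the job is handed in when it is done.

Besides the shell and the picture viewer there is one more tool, called after "Call:" in YAML: its name, and indented under it one key for each argument. arm_command: Moves the arm, as the interface text tells. Shifts and turns lie within -1 to 1; 1 stands for 50 cm of shift or 2 pi rad of turn. Its arguments: {"type":"object","properties":{"motion":{"type":"array"},"newtons":{"type":"number"}},"required":["motion"]}

```bash
mkdir -p pics
python3 - <<'E'
from workcell import *
import cv2
o=get_obs();print({k:o[k] for k in('time_s','ee_pos','tool_rot','opening','force')})
for n in('top','scene'):
    cv2.imwrite(f'pics/{n}0.png',cv2.cvtColor(grab_frame(n),cv2.COLOR_RGB2BGR))
    print(n,camera_info(n))
print(camera_info('wrist'))
E
```

```text
{'time_s': 0.0, 'ee_pos': array([ 0.1791558 , -0.59794055,  0.19213625]), 'tool_rot': array([-1.08431148e-03,  9.89445437e-01,  1.44901864e-01,  3.27516771e-05]), 'opening': 0.0853606085733708, 'force': array([ 0.82213412,  0.2011502 , -0.6678945 ])}
top {'fx': 425.7635590925786, 'fy': 425.7635590925786, 'cx': 254.76810726339744, 'cy': 191.11215919612624, 'T': array([[ 0.12624139,  0.97187674, -0.19879313,  0.35698523],
       [-0.99199623,  0.12419889, -0.02276223, -0.01844459],
       [ 0.0025678 ,  0.20007557,  0.9797771 ,  1.19152363],
       [ 0.        ,  0.        ,  0.        ,  1.        ]])}
scene {'fx': 427.77556050986277, 'fy': 427.77556050986277, 'cx': 254.98637089258963, 'cy': 193.22278390755935, 'T': array([[-0.90484837,  0.2773691 , -0.32297959,  0.12643953],
       [-0.42568901, -0.57842636,  0.6958533 ,  0.93146869],
       [ 0.0061883 ,  0.76713058,  0.64146112,  0.98207309],
       [ 0.        ,  0.        ,  0.        ,  1.        ]])}
{'fx': 345.0141118006174, 'fy': 345.0141118006174, 'cx': 254.45640436876795, 'cy': 193.73036938267376, 'T_tool_cam': array([[ 3.86599100e-04,  9.54137429e-01,  2.99368699e-01,
         7.54710927e-02],
       [ 9.99999901e-01, -3.02439634e-04, -3.27456034e-04,
         9.59963407e-04],
       [-2.21897098e-04,  2.99368795e-01, -9.54137451e-01,
        -1.81155408e-01],
       [ 0.00000000e+00,  0.00000000e+00,  0.00000000e+00,
         1.00000000e+00]])}
```

View pics/top0.png

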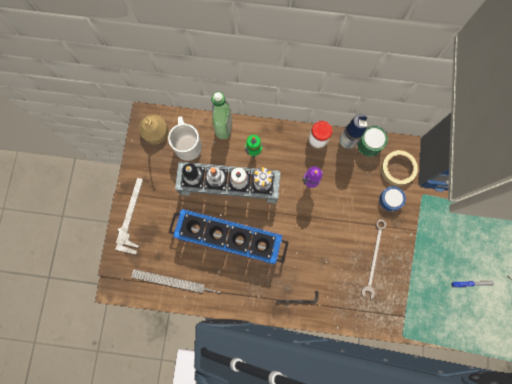

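View pics/scene0.png

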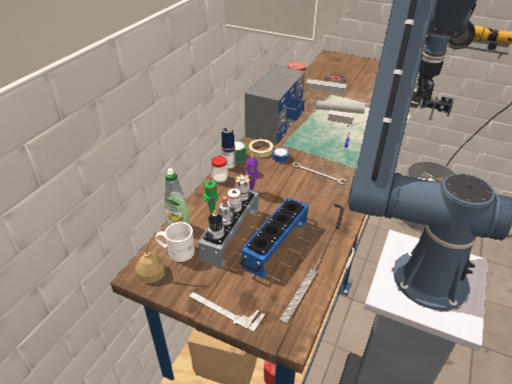

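Top view: grey rack with the drill chuck (191,175), collet chuck (214,177), touch probe (239,178) and face mill (263,180). The blue rack is nearer the robot, with holes from about (195,229) to (262,246). The look-alikes to leave are the green probe (254,145) and the purple chuck (313,177). Next is a close crop to check this, with measurements.

```bash
cat > h.py <<'E'
from workcell import *
import cv2, numpy as np
from scipy.spatial.transform import Rotation as R
def cam(n):
    c=camera_info(n)
    if n=='wrist':
        o=get_obs();T=np.eye(4);T[:3,:3]=R.from_quat(np.roll(o['tool_rot'],-1)).as_matrix();T[:3,3]=o['ee_pos'];T=T@c['T_tool_cam']
    else:T=np.array(c['T'])
    return c,T
def ray(ct,u,v,z):
    c,T=ct
    d=T[:3,:3]@np.array([(u-c['cx'])/c['fx'],-(v-c['cy'])/c['fy'],-1]);p=T[:3,3]
    return p+d*(z-p[2])/d[2]
def proj(ct,p):
    c,T=ct;q=T[:3,:3].T@(np.array(p)-T[:3,3])
    return c['cx']+c['fx']*q[0]/-q[2], c['cy']-c['fy']*q[1]/-q[2]
def crop(im,x0,y0,x1,y1,s,name):
    cv2.imwrite(name,cv2.cvtColor(cv2.resize(im[y0:y1,x0:x1],None,fx=s,fy=s,interpolation=cv2.INTER_CUBIC),cv2.COLOR_RGB2BGR))
E
python3 - <<'E'
from h import *
im=grab_frame('top');crop(im,165,130,325,270,5-.2,'pics/c1.png')
ct=cam('top')
for z,px in((.088,[(195,229),(262,246)]),(.178,[(191,172),(263,179)])):
    for p in px:print(p,ray(ct,*p,z).round(3))
E
```

```text
(195, 229) [0.462 0.148 0.088]
(262, 246) [ 0.44  -0.03   0.088]
(191, 172) [0.59  0.166 0.178]
(263, 179) [ 0.595 -0.011  0.178]
```

View pics/c1.png

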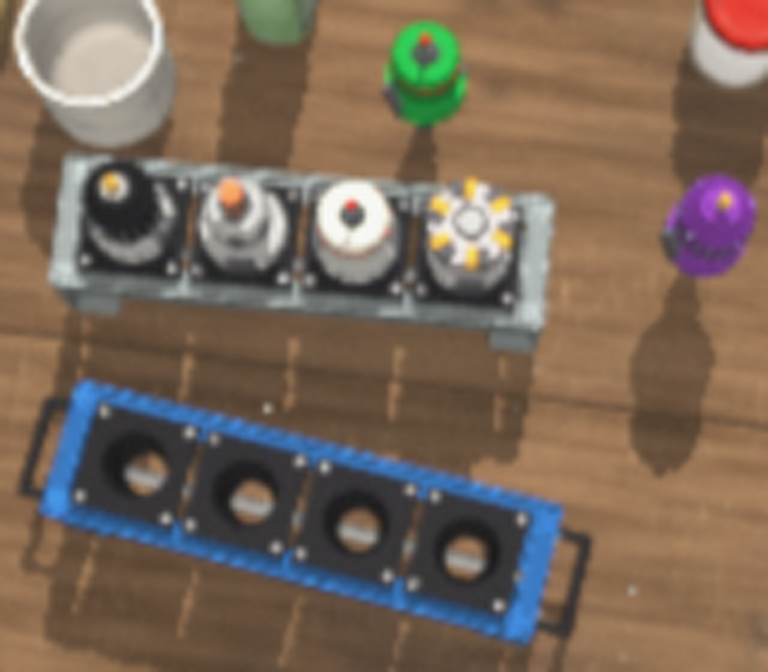

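The crop confirms the order from the left: drill chuck, collet chuck, touch probe, face mill. Green and purple are decoys standing off the rack. Blue collar screws give hole centres near crop (135,464) and (466,550).

Run:
```python
from h import *
ct=cam('top')
f=lambda x,y,z: ray(ct,165+(x+.5)/4.8-.5,130+(y+.5)/4.8-.5,z)
a,b=f(135,464,.088),f(466,550,.088);print('blue',a,b,np.linalg.norm(a-b),(a+b)/2,np.arctan2(-(a-b)[0],(a-b)[1]))
for n,x,y,z in(('drill',111,181,.179),('collet',231,193,.178),('probe',351,208,.178),('mill',470,223,.158),('mugbase',105,143,0),('mugrim',100,103,.095)):print(n,f(x,y,z).round(4))
print(get_obs()['q'].round(3))
```

```text
blue [0.46786389 0.15544461 0.088     ] [ 0.44451721 -0.02815647  0.088     ] 0.1850795131942927 [0.45619055 0.06364407 0.088     ] -0.1264809689317961
drill [0.6007 0.1758 0.179 ]
collet [0.6025 0.1142 0.178 ]
probe [0.6024 0.0523 0.178 ]
mill [ 0.6072 -0.0088  0.158 ]
mugbase [0.6667 0.2175 0.    ]
mugrim [0.6645 0.2051 0.095 ]
[-1.458  0.528  1.434 -0.     1.181 -0.178]
```

Call:
arm_command:
  motion:
    - [1, [0, 0, -0.031], -0.028]
    - [1, [0, 0, -0.031], -0.028]
    - [1, [0, 0, -0.031], -0.028]
    - [1, [0, 0, -0.031], -0.028]
    - [1, [0, 0, -0.031], -0.028]
    - [1, [0, 0, -0.031], -0.028]
    - [1, [0, 0, -0.031], -0.028]
    - [1, [0.1, 0.05, 0], 0]
    - [1, [0.1, 0.05, 0], 0]
    - [1, [0.1, 0.05, 0], 0]
    - [1, [0.1, 0.05, 0], 0]
    - [1, [0.1, 0.05, 0], 0]
  newtons: 60

```text
time_s: 1.65
ee_pos: [0.3167, -0.3532, 0.3014]
tool_rot: [-0.0, 0.724, 0.69, 0.0]
force: [0.7, -0.4, 0.5]
opening: 0.0851
grasp_force: 0.0
```

Call:
arm_command:
  motion:
    - [0.4, [0.1, 0.05, 0], 0]
    - [0.4, [0.1, 0.05, 0], 0]
    - [0.4, [0.1, 0.05, 0], 0]
    - [0.4, [0.1, 0.05, 0], 0]
    - [0.4, [0.1, 0.05, 0], 0]
    - [0.4, [0.1, 0.05, 0], 0]
    - [0.4, [0.1, 0.05, 0], 0]
    - [0.4, [0.1, 0.05, 0], 0]
    - [0.4, [0, 0, 0], 0]
    - [0.4, [0, 0, 0], 0]

```text
time_s: 2.9
ee_pos: [0.5347, 0.0347, 0.3011]
tool_rot: [-0.0, 0.724, 0.69, -0.001]
force: [0.3, -0.1, -1.5]
opening: 0.0599
grasp_force: 0.0
```

Run:
```python
from h import *
o=get_obs();ct=cam('wrist');im=grab_frame('wrist');print(o['ee_pos'],o['tool_rot'],o['q'].round(2),o['time_s'],o['opening'])
crop(im,0,0,512,384,1.5,'pics/w1.png')
np.save('w1T.npy',ct[1])
a=np.array([.4679,.1554,.088]);b=np.array([.4445,-.0282,.088])
for i in range(4):print('blue',i,np.round(np.array(proj(ct,a+(b-a)*i/3))*1.5))
for p in((.6007,.1758,.179),(.6025,.1142,.178),(.6024,.0523,.178),(.6072,-.0088,.158)):print(np.round(np.array(proj(ct,p))*1.5))
```

```text
[0.53472029 0.03470619 0.30113449] [-3.78779764e-04  7.23775047e-01  6.90035562e-01 -6.78566329e-04] [-0.14  0.29  1.51 -0.    1.34 -0.1 ] 2.9 0.05991829677628569
blue 0 [280.  65.]
blue 1 [278. 156.]
blue 2 [277. 238.]
blue 3 [275. 312.]
[497. -11.]
[498. 114.]
[496. 224.]
[495. 310.]
```

View pics/w1.png

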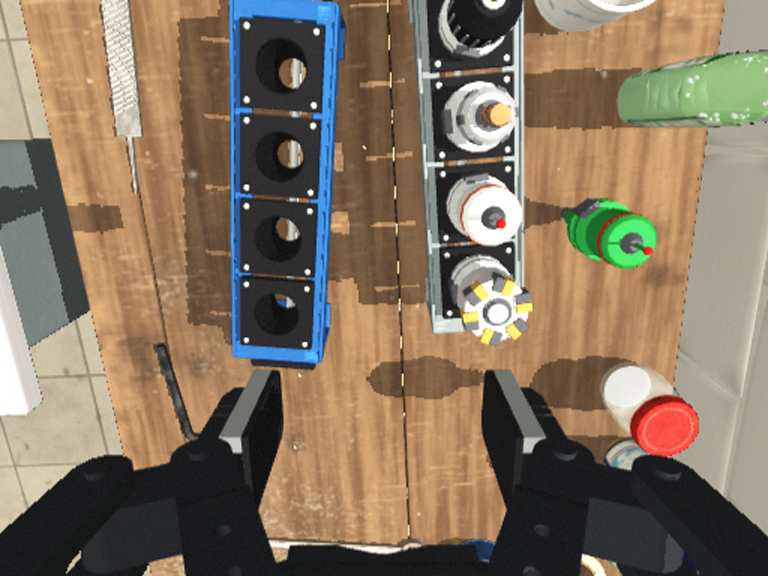

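The wrist view agrees with the predictions to within a few pixels: holes at (280,63) to (277,316), probe ball (500,223), mill centre (498,313). I'll average the two views and plan the first moves.

```bash
cat > plan.py <<'E'
from h import *
import sys
# tx,ty in command units (50cm), twist in 2pi, from current pose to target x,y,yaw(psi)
def to(x,y,psi):
    o=get_obs();m=R.from_quat(np.roll(o['tool_rot'],-1)).as_matrix()
    p=np.arctan2(m[1,0],m[0,0]);d=m.T@(np.array([x,y,o['ee_pos'][2]])-o['ee_pos'])
    print('pos',o['ee_pos'].round(4),'psi',p.round(4),'shift',(d/.5).round(4),'twist',round(-(psi-p)/(2*np.pi),4),'open',round(o['opening'],4),'F',o['force'].round(1),'gf',round(o['grasp_force'],1),'t',o['time_s'])
E
python3 - <<'E'
from plan import *
ct=cam('wrist');f=lambda x,y,z:ray(ct,(x+.5)/1.5-.5,(y+.5)/1.5-.5,z).round(4)
a,b=f(280,63,.088),f(277,316,.088);print(a,b,np.linalg.norm(a-b),np.arctan2(-(a-b)[0],(a-b)[1]))
for n,x,y,z in(('collet',497,114,.178),('probe',500,223,.178),('mill',498,313,.158)):print(n,f(x,y,z))
to(.605,-.009,np.pi/2+.035)
E
```

```text
[0.468  0.1565 0.088 ] [ 0.4452 -0.0317  0.088 ] 0.18957605334007777 -0.12056019465210414
collet [0.6018 0.1138 0.178 ]
probe [0.6047 0.0525 0.178 ]
mill [ 0.6089 -0.0116  0.158 ]
pos [0.5346 0.0341 0.3013] psi 1.5218 shift [-7.920e-02  1.448e-01 -1.000e-04] twist -0.0134 open 0.06 F [0.3 0.1 0.9] gf 0.0 t 2.95
```

Call:
arm_command:
  motion:
    - [0.4, [-0.041, 0.075, 0], -0.007]
    - [0.4, [-0.041, 0.075, 0], -0.007]
    - [0.4, [0, 0, 0.08], 0]
    - [0.4, [0, 0, 0.08], 0]
    - [0.4, [0, 0, 0.06], 0]
    - [0.4, [0, 0, 0], 0]
    - [0.4, [0, 0, 0], 0]

```text
time_s: 3.82
ee_pos: [0.6099, -0.0094, 0.193]
tool_rot: [0.001, 0.694, 0.72, 0.001]
force: [0.1, -0.3, 0.6]
opening: 0.0599
grasp_force: 0.0
```

Run:
```python
from plan import *
to(.607,-.0102,np.pi/2+.036)
ct=cam('wrist');im=grab_frame('wrist');crop(im,100,60,420,300,2.5,'pics/w2.png')
for n,p in(('mill',(.607,-.0102,.158)),('probe',(.6048,.0518,.178)),('mc',(.607,-.0102,.088)),('blue4',(.4449,-.0293,.088))):
    u=proj(ct,p);print(n,round((u[0]-100)*2.5),round((u[1]-60)*2.5))
```

```text
pos [ 0.6099 -0.0094  0.193 ] psi 1.6087 shift [-0.0013 -0.0059 -0.    ] twist 0.0003 open 0.0599 F [ 0.1 -0.3  0.6] gf 0.0 t 3.825
mill 377 363
probe 377 129
mc 379 296
blue4 -90 332
```

View pics/w2.png

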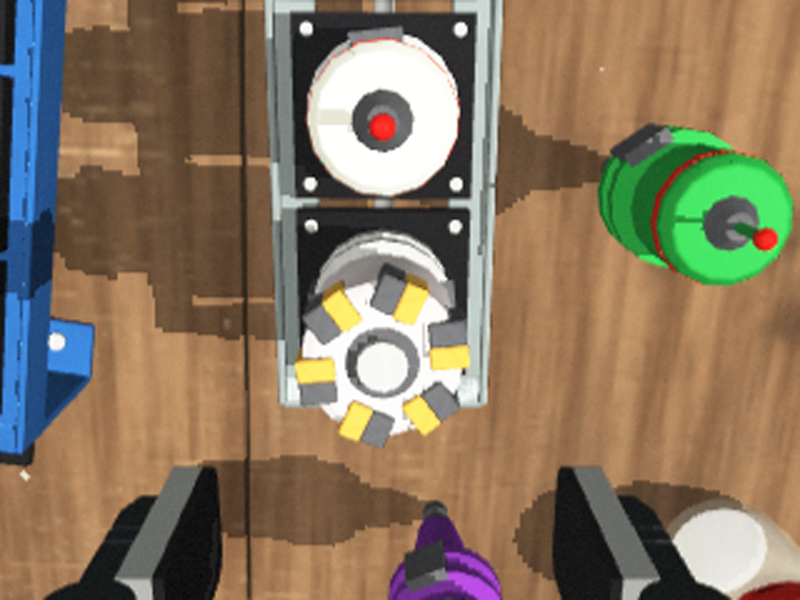

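The mill centre is at crop (383,363), 1.5 mm further in x than estimated. It sits between the fingers, so I descend and grip.

Call:
arm_command:
  motion:
    - [0.4, [-0.001, -0.003, 0.06], 0]
    - [0.4, [0, 0, 0.06], 0]
    - [0.4, [0, 0, 0.034], 0]
    - [0.4, [0, 0, 0], 0]
    - [-1, [0, 0, 0], 0]
    - [-1, [0, 0, 0], 0]
    - [-1, [0, 0, 0], 0]
    - [-1, [0, 0, 0], 0]
    - [-1, [0, 0, 0], 0]

```text
time_s: 5.0
ee_pos: [0.6012, -0.0092, 0.1215]
tool_rot: [-0.003, 0.692, 0.722, -0.005]
force: [-21.4, -2.6, 37.7]
opening: 0.0003
grasp_force: 18.8
```

Run:
```python
from plan import *
to(.6085,-.0102,np.pi/2+.036)
im=grab_frame('wrist');crop(im,0,0,512,384,1.5,'pics/w3.png')
```

```text
pos [ 0.6012 -0.0092  0.1215] psi 1.6126 shift [-0.0025  0.0146 -0.0002] twist 0.0009 open 0.0003 F [-21.4  -2.6  37.7] gf 18.8 t 5.0
```

View pics/w3.png

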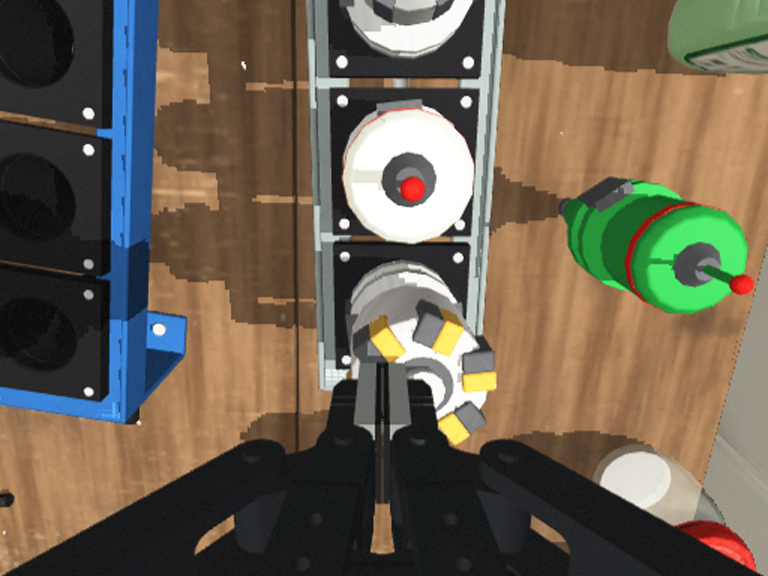

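The fingers shut without the mill. In the picture they overlay the mill top, so the real fingertips look roughly 40 mm shorter than the stated TCP. I'll back off and check from the scene camera.

Call:
arm_command:
  motion:
    - [-1, [0, 0, -0.02], 0]
    - [-1, [0, 0, -0.04], 0]
    - [-1, [0, 0, -0.06], 0]
    - [-1, [0, 0, -0.06], 0]
    - [-1, [0, 0, 0], 0]
    - [-1, [0, 0, 0], 0]

```text
time_s: 5.8
ee_pos: [0.6076, -0.0087, 0.2045]
tool_rot: [0.0, 0.693, 0.721, 0.0]
force: [0.2, 0.1, -0.5]
opening: -0.0
grasp_force: 0.0
```

Run:
```python
from plan import *
to(.6085,-.0102,np.pi/2+.036)
ct=cam('scene');im=grab_frame('scene')
o=get_obs();p=o['ee_pos']
s=4
u0,v0=[int(x) for x in proj(ct,p)];x0=u0-70;y0=v0-90
im=im.copy();big=cv2.resize(im[y0:y0+150,x0:x0+180],None,fx=s,fy=s,interpolation=cv2.INTER_CUBIC)
for dz in(0,.02,.04,.06):
    u=proj(ct,p+[0,0,dz]);cv2.circle(big,(int((u[0]-x0+.5)*s),int((u[1]-y0+.5)*s)),4,(255,0,0),1)
cv2.imwrite('pics/s2.png',big[:,:,::-1])
```

```text
pos [ 0.6076 -0.0087  0.2045] psi 1.6104 shift [-0.0031  0.0017  0.    ] twist 0.0006 open -0.0 F [ 0.2  0.1 -0.5] gf 0.0 t 5.8
```

View pics/s2.png

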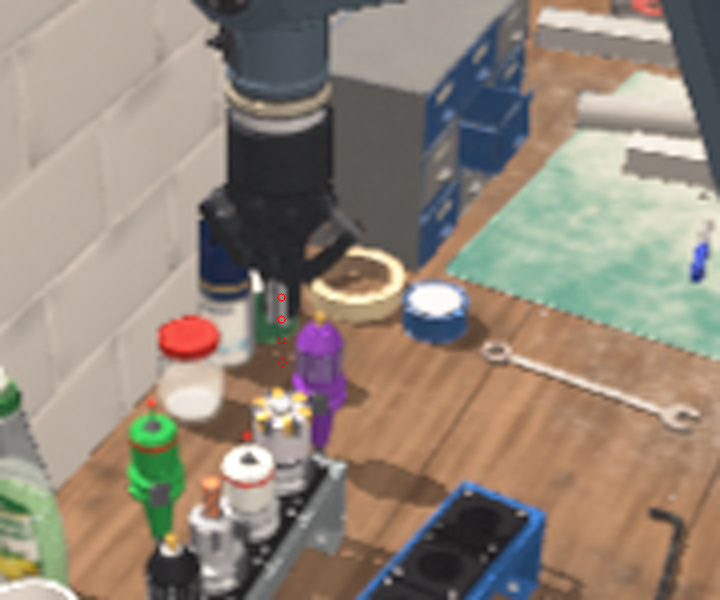

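The scene view shows the shut fingertips at crop (282,322), while the reported TCP projects to (282,362). The tips therefore end about 37 mm short of the reported TCP, which matches contact on the mill top at 0.158. I'll grip with the reported z near 0.078.

Call:
arm_command:
  motion:
    - [0.4, [-0.003, 0.002, 0], 0]
    - [0.4, [0, 0, 0], 0]
    - [0.4, [0, 0, 0], 0]
    - [0.4, [0, 0, 0.05], 0]
    - [0.4, [0, 0, 0.05], 0]
    - [0.4, [0, 0, 0.05], 0]
    - [0.4, [0, 0, 0.05], 0]
    - [0.4, [0, 0, 0.05], 0]
    - [0.4, [0, 0, 0], 0]

```text
time_s: 6.98
ee_pos: [0.607, -0.0099, 0.0776]
tool_rot: [-0.002, 0.693, 0.721, -0.001]
force: [-0.7, 0.9, -0.2]
opening: 0.0595
grasp_force: 0.0
```

Call:
arm_command:
  motion:
    - [-1, [0, 0, 0], 0]
    - [-1, [0, 0, 0], 0]
    - [-1, [0, 0, 0], 0]
    - [-1, [0, 0, 0], 0]

```text
time_s: 7.48
ee_pos: [0.609, -0.0103, 0.0805]
tool_rot: [0.0, 0.693, 0.721, 0.0]
force: [-1.9, -1.2, 3.9]
opening: 0.0427
grasp_force: 62.2
```

Gripped: opening 42.7 mm, pad force 62 N. Lift and carry.

Call:
arm_command:
  motion:
    - [-1, [0, 0, -0.02], 0]
    - [-1, [0, 0, -0.05], 0]
    - [-1, [0, 0, -0.05], 0]
    - [-1, [0, 0, -0.05], 0]
    - [-1, [-0.007, -0.06, 0], 0]
    - [-1, [-0.007, -0.09, 0], 0]
    - [-1, [-0.007, -0.09, 0], 0]
    - [-1, [-0.006, -0.085, 0], 0]
    - [-1, [0, 0, 0], 0.0125]
    - [-1, [0, 0, 0], 0.0125]
    - [-1, [0, 0, 0], 0]
    - [-1, [0, 0, 0], 0]

```text
time_s: 8.98
ee_pos: [0.4468, -0.03, 0.1645]
tool_rot: [-0.0, 0.747, 0.665, -0.0]
force: [0.9, -0.1, -7.7]
opening: 0.0424
grasp_force: 63.2
```

Run:
```python
from plan import *
to(.4452,-.0300,np.pi/2-.122)
ct=cam('wrist');im=grab_frame('wrist');crop(im,100,60,420,300,2.5,'pics/w4.png')
for n,p in(('b4',(.4449,-.0293,.088)),('b3',(.4525,.0322,.088)),('b2',(.4601,.0938,.088))):
    u=proj(ct,p);print(n,round((u[0]-100)*2.5),round((u[1]-60)*2.5))
```

```text
pos [ 0.4468 -0.03    0.1645] psi 1.4543 shift [-0.0004 -0.0032  0.    ] twist 0.0009 open 0.0424 F [ 0.9 -0.1 -7.7] gf 63.2 t 8.975
b4 382 316
b3 383 110
b2 384 -129
```

View pics/w4.png

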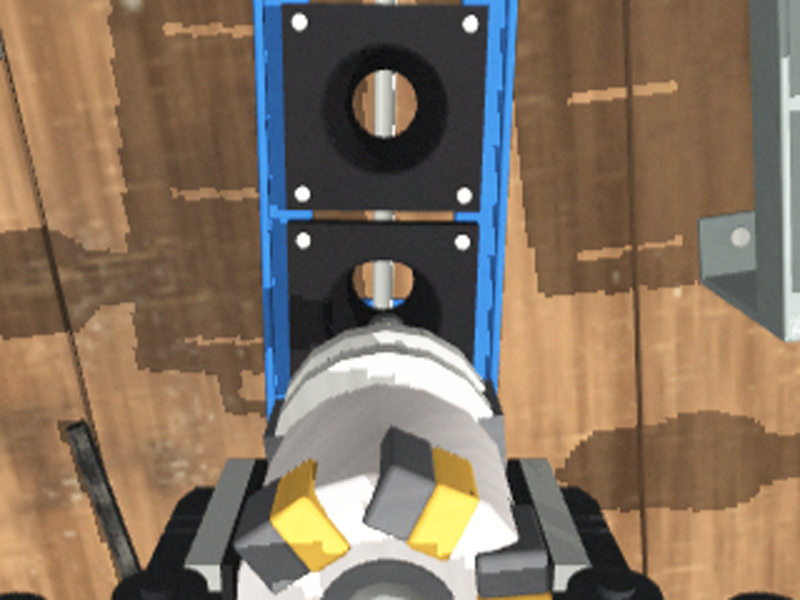

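The hole of socket 3 is at (384,113) against a predicted (383,110), under 1 mm off. Lowering.

Call:
arm_command:
  motion:
    - [-1, [0, -0.003, 0], 0.001]
    - [-1, [0, 0, 0], 0]
    - [-1, [0, 0, 0.04], 0]
    - [-1, [0, 0, 0.04], 0]
    - [-1, [0, 0, 0.03], 0]
    - [-1, [0, 0, 0.02], 0]
    - [-1, [0, 0, 0.01], 0]
    - [-1, [0, 0, 0.01], 0]
    - [-1, [0, 0, 0.008], 0]
    - [-1, [0, 0, 0], 0]

```text
time_s: 10.28
ee_pos: [0.4454, -0.0299, 0.0856]
tool_rot: [-0.0, 0.749, 0.662, -0.0]
force: [0.5, 0.3, -6.4]
opening: 0.0426
grasp_force: 63.1
```

Call:
arm_command:
  motion:
    - [-1, [0, 0, 0.004], 0]
    - [-1, [0, 0, 0.004], 0]
    - [-1, [0, 0, 0.002], 0]
    - [-1, [0, 0, 0], 0]

```text
time_s: 10.78
ee_pos: [0.4455, -0.03, 0.0806]
tool_rot: [0.0, 0.75, 0.662, 0.0]
force: [0.8, -0.0, -7.6]
opening: 0.0426
grasp_force: 63.4
```

Call:
arm_command:
  motion:
    - [-1, [0, 0, 0.002], 0]
    - [-1, [0, 0, 0.002], 0]
    - [-1, [0, 0, 0], 0]

```text
time_s: 11.15
ee_pos: [0.4456, -0.03, 0.0804]
tool_rot: [0.001, 0.749, 0.662, 0.0]
force: [-3.9, 0.9, 12.5]
opening: 0.0429
grasp_force: 65.3
```

Seated, since the upward force rose at z 0.0804. Releasing and going to the probe.

Call:
arm_command:
  motion:
    - [0.4, [0, 0, 0], 0]
    - [0.4, [0, 0, 0], 0]
    - [0.4, [0, 0, 0], 0]
    - [0.4, [0, 0, -0.03], 0]
    - [0.4, [0, 0, -0.06], 0]
    - [0.4, [0, 0, -0.06], 0]
    - [0.4, [0, 0, -0.03], 0]

```text
time_s: 12.02
ee_pos: [0.4463, -0.0302, 0.17]
tool_rot: [0.001, 0.75, 0.662, 0.001]
force: [0.1, 0.5, 0.3]
opening: 0.0598
grasp_force: 0.0
```

Call:
arm_command:
  motion:
    - [0.4, [0.05, 0.075, 0], 0]
    - [0.4, [0.05, 0.075, 0], 0]
    - [0.4, [0.05, 0.075, 0], 0]
    - [0.4, [0.05, 0.075, 0], 0]
    - [0.4, [0, 0, 0], -0.0125]
    - [0.4, [0, 0, 0], -0.0125]
    - [0.4, [0, 0, 0], 0]
    - [0.4, [0, 0, 0], 0]

```text
time_s: 13.02
ee_pos: [0.6065, 0.0507, 0.1684]
tool_rot: [-0.0, 0.696, 0.718, -0.0]
force: [0.6, -0.2, 0.2]
opening: 0.0601
grasp_force: 0.0
```

Run:
```python
from plan import *
to(.6067,.0517,np.pi/2+.036)
im=grab_frame('wrist');crop(im,0,0,512,384,1.5,'pics/w5.png')
```

```text
pos [0.6065 0.0507 0.1684] psi 1.6027 shift [ 0.002   0.0005 -0.    ] twist -0.0006 open 0.0601 F [ 0.6 -0.2  0.2] gf 0.0 t 13.025
```

View pics/w5.png

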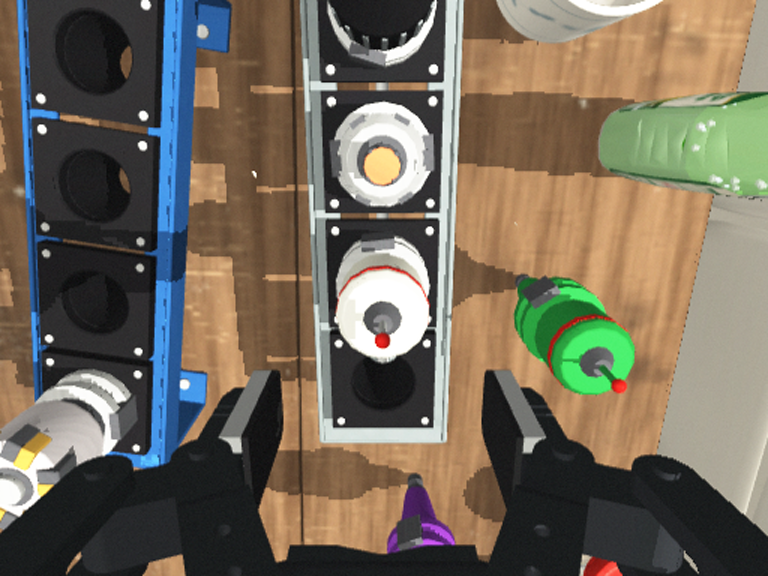

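The mill sits in blue socket 4. The probe is centred between the fingers, with its ball at (382,340).

Call:
arm_command:
  motion:
    - [0.4, [0.002, 0, 0.04], 0]
    - [0.4, [0, 0, 0.05], 0]
    - [0.4, [0, 0, 0.05], 0]
    - [0.4, [0, 0, 0.039], 0]
    - [0.4, [0, 0, 0], 0]
    - [-1, [0, 0, 0], 0]
    - [-1, [0, 0, 0], 0]
    - [-1, [0, 0, 0], 0]
    - [-1, [0, 0, 0], 0]

```text
time_s: 14.2
ee_pos: [0.6069, 0.0516, 0.0803]
tool_rot: [0.001, 0.695, 0.719, 0.0]
force: [-2.7, -0.3, 6.0]
opening: 0.0371
grasp_force: 61.0
```

Call:
arm_command:
  motion:
    - [-1, [0, 0, -0.02], 0]
    - [-1, [0, 0, -0.05], 0]
    - [-1, [0, 0, -0.05], 0]
    - [-1, [0, 0, -0.05], 0]
    - [-1, [-0.007, -0.06, 0], 0]
    - [-1, [-0.008, -0.085, 0], 0]
    - [-1, [-0.008, -0.085, 0], 0]
    - [-1, [-0.007, -0.079, 0], 0]
    - [-1, [0, 0, 0], 0.0122]
    - [-1, [0, 0, 0], 0.0122]
    - [-1, [0, 0, 0], 0]
    - [-1, [0, 0, 0], 0]

```text
time_s: 15.7
ee_pos: [0.4527, 0.0317, 0.164]
tool_rot: [-0.0, 0.748, 0.664, -0.0]
force: [-0.6, -0.2, -5.3]
opening: 0.0374
grasp_force: 61.6
```

Run:
```python
from plan import *
to(.4530,.0316,np.pi/2-.122)
```

```text
pos [0.4527 0.0317 0.164 ] psi 1.4518 shift [-0.0001  0.0006 -0.    ] twist 0.0005 open 0.0374 F [-0.6 -0.2 -5.3] gf 61.6 t 15.7
```

Call:
arm_command:
  motion:
    - [-1, [0, 0, 0.04], 0]
    - [-1, [0, 0, 0.04], 0]
    - [-1, [0, 0, 0.03], 0]
    - [-1, [0, 0, 0.02], 0]
    - [-1, [0, 0, 0.01], 0]
    - [-1, [0, 0, 0.01], 0]
    - [-1, [0, 0, 0.006], 0]
    - [-1, [0, 0, 0.004], 0]
    - [-1, [0, 0, 0.004], 0]
    - [-1, [0, 0, 0.002], 0]
    - [-1, [0, 0, 0.002], 0]
    - [-1, [0, 0, 0], 0]

```text
time_s: 17.2
ee_pos: [0.4528, 0.0316, 0.0804]
tool_rot: [0.0, 0.748, 0.663, 0.0]
force: [0.0, 0.2, -1.3]
opening: 0.0372
grasp_force: 61.8
```

Contact is starting, so two more 1 mm steps.

Call:
arm_command:
  motion:
    - [-1, [0, 0, 0.002], 0]
    - [-1, [0, 0, 0.002], 0]
    - [-1, [0, 0, 0], 0]

```text
time_s: 17.58
ee_pos: [0.4528, 0.0316, 0.0802]
tool_rot: [0.001, 0.748, 0.664, 0.0]
force: [-4.8, 0.4, 19.0]
opening: 0.0373
grasp_force: 64.1
```

Call:
arm_command:
  motion:
    - [0.4, [0, 0, 0], 0]
    - [0.4, [0, 0, 0], 0]
    - [0.4, [0, 0, 0], 0]
    - [0.4, [0, 0, -0.03], 0]
    - [0.4, [0, 0, -0.06], 0]
    - [0.4, [0, 0, -0.06], 0]
    - [0.4, [0, 0, -0.035], 0]

```text
time_s: 18.45
ee_pos: [0.4533, 0.0315, 0.1718]
tool_rot: [0.001, 0.748, 0.663, 0.001]
force: [0.4, 0.9, 0.9]
opening: 0.0602
grasp_force: 0.0
```

Call:
arm_command:
  motion:
    - [0.4, [0.05, 0.07, 0], 0]
    - [0.4, [0.05, 0.07, 0], 0]
    - [0.4, [0.05, 0.07, 0], 0]
    - [0.4, [0.05, 0.07, 0], 0]
    - [0.4, [0, 0, 0], -0.0125]
    - [0.4, [0, 0, 0], -0.0125]
    - [0.4, [0, 0, 0], 0]
    - [0.4, [0, 0, 0], 0]

```text
time_s: 19.45
ee_pos: [0.6035, 0.114, 0.1703]
tool_rot: [-0.0, 0.694, 0.72, -0.0]
force: [-0.3, 0.3, 0.5]
opening: 0.0596
grasp_force: 0.0
```

Run:
```python
from plan import *
to(.6044,.1136,np.pi/2+.036)
im=grab_frame('wrist');crop(im,0,0,512,384,1.5,'pics/w6.png')
```

```text
pos [0.6035 0.114  0.1703] psi 1.6065 shift [-0.0009  0.0018 -0.    ] twist -0.0 open 0.0596 F [-0.3  0.3  0.5] gf 0.0 t 19.45
```

View pics/w6.png

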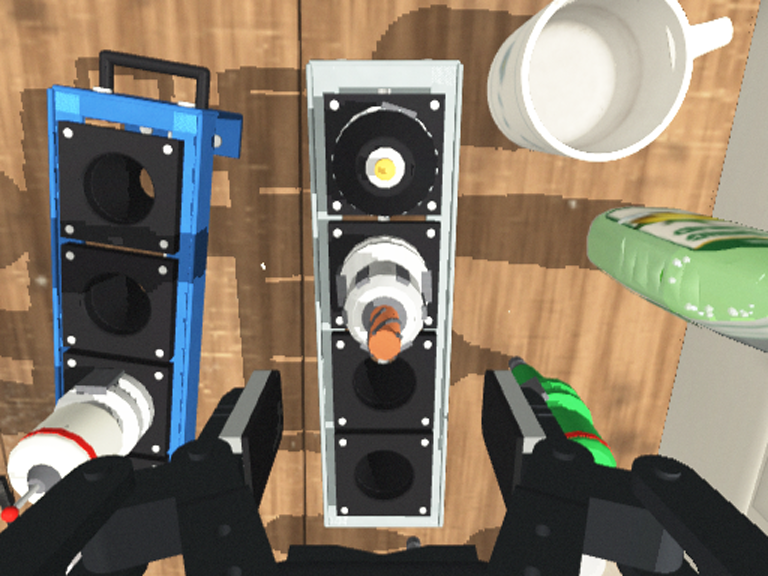

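The collet chuck is centred, with its mill tip at (384,345). The probe is seated in blue 3. Gripping.

Call:
arm_command:
  motion:
    - [0.4, [-0.001, 0.002, 0.044], 0]
    - [0.4, [0, 0, 0.05], 0]
    - [0.4, [0, 0, 0.05], 0]
    - [0.4, [0, 0, 0.039], 0]
    - [0.4, [0, 0, 0], 0]
    - [-1, [0, 0, 0], 0]
    - [-1, [0, 0, 0], 0]
    - [-1, [0, 0, 0], 0]
    - [-1, [0, 0, 0], 0]

```text
time_s: 20.62
ee_pos: [0.6051, 0.1136, 0.0804]
tool_rot: [0.001, 0.694, 0.72, 0.0]
force: [-3.3, -0.0, 6.0]
opening: 0.0327
grasp_force: 59.8
```

Call:
arm_command:
  motion:
    - [-1, [0, 0, -0.02], 0]
    - [-1, [0, 0, -0.05], 0]
    - [-1, [0, 0, -0.05], 0]
    - [-1, [0, 0, -0.05], 0]
    - [-1, [-0.007, -0.06, 0], 0]
    - [-1, [-0.008, -0.08, 0], 0]
    - [-1, [-0.008, -0.08, 0], 0]
    - [-1, [-0.007, -0.07, 0], 0]
    - [-1, [0, 0, 0], 0.0125]
    - [-1, [0, 0, 0], 0.0125]
    - [-1, [0, 0, 0], 0]
    - [-1, [0, 0, 0], 0]

```text
time_s: 22.12
ee_pos: [0.4603, 0.0933, 0.164]
tool_rot: [-0.0, 0.748, 0.664, -0.0]
force: [0.3, -0.4, -4.9]
opening: 0.0328
grasp_force: 60.9
```

Run:
```python
from plan import *
to(.4604,.0931,np.pi/2-.122)
```

```text
pos [0.4603 0.0933 0.164 ] psi 1.4518 shift [-0.0004  0.0004 -0.    ] twist 0.0005 open 0.0328 F [ 0.3 -0.4 -4.9] gf 60.9 t 22.125
```

Call:
arm_command:
  motion:
    - [-1, [0, 0, 0.04], 0]
    - [-1, [0, 0, 0.04], 0]
    - [-1, [0, 0, 0.03], 0]
    - [-1, [0, 0, 0.02], 0]
    - [-1, [0, 0, 0.01], 0]
    - [-1, [0, 0, 0.01], 0]
    - [-1, [0, 0, 0.006], 0]
    - [-1, [0, 0, 0.004], 0]
    - [-1, [0, 0, 0.004], 0]
    - [-1, [0, 0, 0.002], 0]
    - [-1, [0, 0, 0.002], 0]
    - [-1, [0, 0, 0], 0]

```text
time_s: 23.62
ee_pos: [0.4604, 0.0933, 0.0805]
tool_rot: [0.0, 0.748, 0.663, 0.0]
force: [-1.3, 0.2, 0.1]
opening: 0.0325
grasp_force: 61.3
```

Call:
arm_command:
  motion:
    - [-1, [0, 0, 0.002], 0]
    - [-1, [0, 0, 0.002], 0]
    - [-1, [0, 0, 0], 0]

```text
time_s: 24.0
ee_pos: [0.4604, 0.0934, 0.0802]
tool_rot: [0.0, 0.748, 0.664, 0.0]
force: [-5.9, -0.1, 17.3]
opening: 0.0328
grasp_force: 63.0
```

Call:
arm_command:
  motion:
    - [0.4, [0, 0, 0], 0]
    - [0.4, [0, 0, 0], 0]
    - [0.4, [0, 0, 0], 0]
    - [0.4, [0, 0, -0.03], 0]
    - [0.4, [0, 0, -0.06], 0]
    - [0.4, [0, 0, -0.06], 0]
    - [0.4, [0, 0, -0.035], 0]

```text
time_s: 24.88
ee_pos: [0.461, 0.0933, 0.1718]
tool_rot: [0.001, 0.748, 0.663, 0.001]
force: [1.0, -0.5, -0.9]
opening: 0.0595
grasp_force: 0.0
```

Call:
arm_command:
  motion:
    - [0.4, [0.049, 0.066, 0], 0]
    - [0.4, [0.049, 0.066, 0], 0]
    - [0.4, [0.049, 0.066, 0], 0]
    - [0.4, [0.049, 0.066, 0], 0]
    - [0.4, [0, 0, 0], -0.0125]
    - [0.4, [0, 0, 0], -0.0125]
    - [0.4, [0, 0, 0], 0]
    - [0.4, [0, 0, 0], 0]

```text
time_s: 25.88
ee_pos: [0.603, 0.1747, 0.1703]
tool_rot: [-0.0, 0.694, 0.72, -0.0]
force: [0.7, -0.5, -0.4]
opening: 0.0598
grasp_force: 0.0
```

Run:
```python
from plan import *
to(.6028,.1756,np.pi/2+.036)
im=grab_frame('wrist');crop(im,0,0,512,384,1.5,'pics/w7.png')
```

```text
pos [0.603  0.1747 0.1703] psi 1.6066 shift [ 0.0017 -0.0003  0.    ] twist -0.0 open 0.0598 F [ 0.7 -0.5 -0.4] gf 0.0 t 25.875
```

View pics/w7.png

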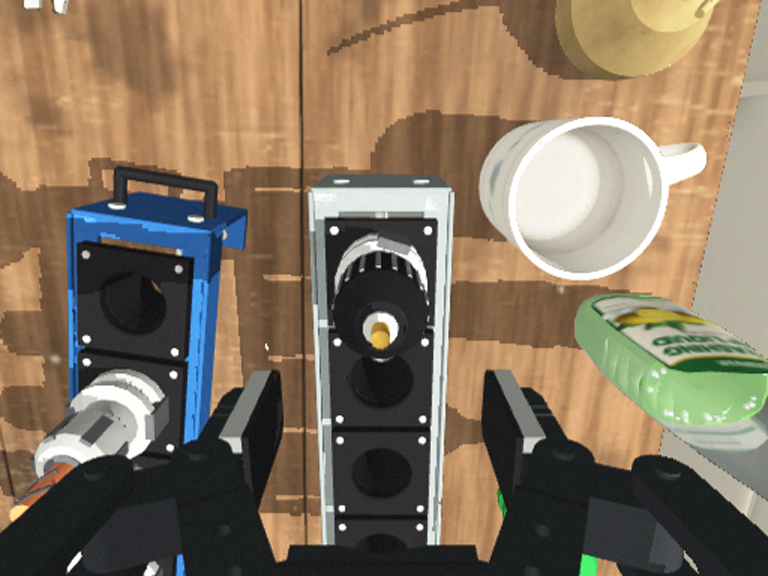

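The drill chuck is centred, with its tip at (380,332). The mug and bottle lie outside the finger span. Gripping.

Call:
arm_command:
  motion:
    - [0.4, [0.002, 0, 0.044], 0]
    - [0.4, [0, 0, 0.05], 0]
    - [0.4, [0, 0, 0.05], 0]
    - [0.4, [0, 0, 0.039], 0]
    - [0.4, [0, 0, 0], 0]
    - [-1, [0, 0, 0], 0]
    - [-1, [0, 0, 0], 0]
    - [-1, [0, 0, 0], 0]
    - [-1, [0, 0, 0], 0]

```text
time_s: 27.05
ee_pos: [0.6029, 0.1758, 0.0803]
tool_rot: [0.0, 0.694, 0.72, -0.0]
force: [-3.1, 0.6, 5.3]
opening: 0.0385
grasp_force: 61.2
```

Call:
arm_command:
  motion:
    - [-1, [0, 0, -0.02], 0]
    - [-1, [0, 0, -0.05], 0]
    - [-1, [0, 0, -0.05], 0]
    - [-1, [0, 0, -0.05], 0]
    - [-1, [-0.008, -0.06, 0], 0]
    - [-1, [-0.008, -0.075, 0], 0]
    - [-1, [-0.009, -0.075, 0], 0]
    - [-1, [-0.008, -0.061, 0], 0]
    - [-1, [0, 0, 0], 0.0125]
    - [-1, [0, 0, 0], 0.0125]
    - [-1, [0, 0, 0], 0]
    - [-1, [0, 0, 0], 0]

```text
time_s: 28.55
ee_pos: [0.4684, 0.1543, 0.164]
tool_rot: [-0.0, 0.748, 0.664, 0.0]
force: [0.2, -0.8, -6.3]
opening: 0.0383
grasp_force: 61.9
```

Run:
```python
from plan import *
to(.4679,.1546,np.pi/2-.122)
```

```text
pos [0.4684 0.1543 0.164 ] psi 1.4517 shift [ 0.0005 -0.0011  0.    ] twist 0.0005 open 0.0383 F [ 0.2 -0.8 -6.3] gf 61.9 t 28.55
```

Call:
arm_command:
  motion:
    - [-1, [0, -0.001, 0.04], 0]
    - [-1, [0, 0, 0.04], 0]
    - [-1, [0, 0, 0.03], 0]
    - [-1, [0, 0, 0.02], 0]
    - [-1, [0, 0, 0.01], 0]
    - [-1, [0, 0, 0.01], 0]
    - [-1, [0, 0, 0.006], 0]
    - [-1, [0, 0, 0.004], 0]
    - [-1, [0, 0, 0.004], 0]
    - [-1, [0, 0, 0.002], 0]
    - [-1, [0, 0, 0.002], 0]
    - [-1, [0, 0, 0], 0]

```text
time_s: 30.05
ee_pos: [0.4679, 0.1544, 0.0804]
tool_rot: [0.0, 0.748, 0.663, 0.0]
force: [-0.2, -0.2, -3.0]
opening: 0.0383
grasp_force: 62.0
```

Call:
arm_command:
  motion:
    - [-1, [0, 0, 0.002], 0]
    - [-1, [0, 0, 0.002], 0]
    - [-1, [0, 0, 0], 0]

```text
time_s: 30.42
ee_pos: [0.4679, 0.1544, 0.0802]
tool_rot: [0.0, 0.748, 0.663, 0.0]
force: [-3.7, -0.5, 13.1]
opening: 0.0382
grasp_force: 63.9
```

Seated. Releasing and lifting clear, then a final look.

Call:
arm_command:
  motion:
    - [0.4, [0, 0, 0], 0]
    - [0.4, [0, 0, 0], 0]
    - [0.4, [0, 0, 0], 0]
    - [0.4, [0, 0, -0.03], 0]
    - [0.4, [0, 0, -0.06], 0]
    - [0.4, [0, 0, -0.08], 0]
    - [0.4, [0, 0, -0.08], 0]
    - [0.4, [-0.1, 0, 0], 0]
    - [0.4, [-0.1, 0, 0], 0]
    - [0.4, [0, 0, 0], 0]
    - [0.4, [0, 0, 0], 0]

```text
time_s: 31.8
ee_pos: [0.4559, 0.0552, 0.203]
tool_rot: [-0.0, 0.749, 0.663, 0.0]
force: [0.6, -0.2, -0.1]
opening: 0.0597
grasp_force: 0.0
```

Run:
```python
from plan import *
to(.4679,.1546,np.pi/2-.122)
ct=cam('wrist');im=grab_frame('wrist');crop(im,0,0,512,384,1.5,'pics/w8.png')
for s,h in((.093,.179),(.031,.178),(-.031,.178),(-.093,.158)):print(np.round(np.array(proj(ct,(.4566+s*.1217,.0623+s*.9926,h)))*1.5))
```

```text
pos [0.4559 0.0552 0.203 ] psi 1.4496 shift [ 2.002e-01 -1.000e-04  1.000e-04] twist 0.0001 open 0.0597 F [ 0.6 -0.2 -0.1] gf 0.0 t 31.8
[383.  56.]
[383. 225.]
[382. 366.]
[382. 459.]
```

View pics/w8.png

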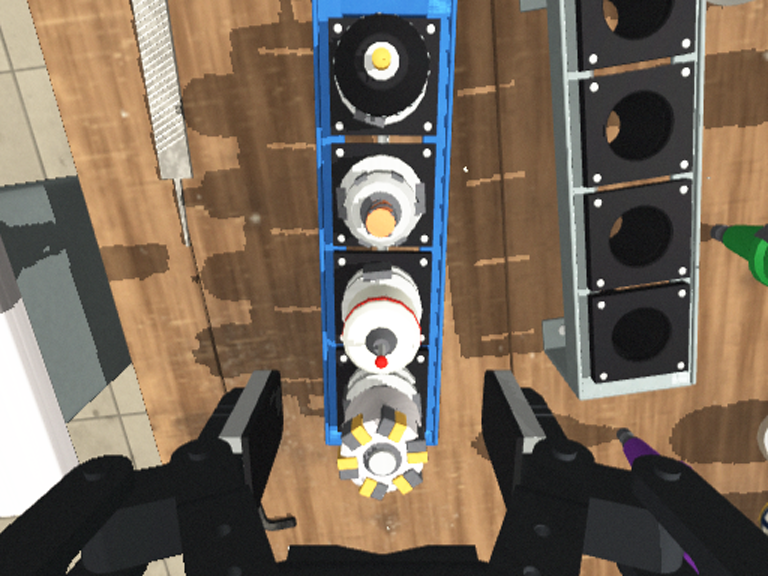

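All four stand in the blue rack in order, within about 5 px of the predictions: tips at (381,58), (379,220), (381,362) and mill centre (383,460). The arm is clear, so I'm handing in.

```bash
python3 -c "
from workcell import *
print(close_job())"
```

```text
the job is handed in; nothing more can be done
None
```

All four tool holders stand seated and released in the blue rack in program order (drill chuck, collet chuck, touch probe, face mill from the left), and the job is handed in at about 32 s, verdict not shown; the first grip on the face mill closed on its top because the fingertips end about 37 mm short of the reported TCP, which I then allowed for.

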